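# Hold the jig's sprung arm open for the waiting board

## Task

A long pine board waits in front of one of the jig's two lanes, and a short stub in front of the other. Take the sprung tensioner arm of the board's lane by its post, swing it outward until its ratchet pawl has clicked in behind it and then a finger's breadth or two further, clear of the pawl, so that I can feed the board in. Finish while still holding the arm there against its spring with the gripper's fingers: do not let go, leave the other arm shut, and disturb nothing else on the jig or the bench.

Things in the scene. Friction and masses are not known exactly. Their poses are not given: they have to be found in the camera images.
- jig: fixed lath jig: plywood board 390 x 340 x 18 mm with a wooden fence 24 mm wide (top 48 mm above the bench) along the middle of its robot-side part, a lane on either side. Origin in the underside on the fence's centre line; the board spans x -140 to 250, y -170 to 170 mm. +x runs along the fence away from the robot to the apron where workpieces wait, +y to the left lane, z up
- board_center (a point): centre of the long waiting workpiece, a loose pine board 120 x 64 x 18 mm lying flat on the apron (jig x about +175 mm) in front of the left lane (jig y about +50 mm) or the right lane (about -50 mm)
- stub_center (a point): centre of the short pine stub, 45 x 40 x 18 mm, lying on the apron in front of the other lane; too short for the jig, to be left alone
- tens_left (a joint): angle of the left sprung tensioner arm, rad: 0 at rest, idler roller across the lane; grows as it swings counter-clockwise seen from above (post outward, jig +y); stop at 0.85. Its spring alone pulls it shut: at the post 4 N at 0, 8 N at 0.45, 10 N at 0.65, plus about 2 N while the tooth lifts the pawl (0.1 to 0.35). The pawl clicks in at about 0.42; let go after that, the arm rests on the pawl at about 0.40
- tens_left_post (a point): on the axis of the bare upright steel post, 16 mm diameter, at the left arm's free end above its idler roller (36 mm diameter); 83 mm above the bench, the post is bare from 48 to 108 mm; pinch it from above or push it. It swings on a level circle of radius 120 mm about the pivot; at rest 117 mm in jig +x and 30 mm towards the fence from the pivot; the posts are 110 mm apart
- tens_left_pivot (a point): fixed pivot of the left arm, on its upright axis, 40 mm above the bench; jig x -70 mm, y +85 mm
- pawl_left (a joint): lift of the left arm's ratchet pawl, a small sprung steel slider (30 x 20 x 10 mm) on the robot side of the pivot, m: 0 when fully in; rises to about 0.006 as the arm's tooth pushes it away from the pivot and snaps back to 0 at the click
- tens_right (a joint): angle of the right sprung tensioner arm, rad: 0 at rest, idler roller across the lane; grows as it swings clockwise seen from above (post outward, jig -y); stop at 0.85. Its spring alone pulls it shut: at the post 4 N at 0, 8 N at 0.45, 10 N at 0.65, plus about 2 N while the tooth lifts the pawl (0.1 to 0.35). The pawl clicks in at about 0.42; let go after that, the arm rests on the pawl at about 0.40
- tens_right_post (a point): on the axis of the bare upright steel post, 16 mm diameter, at the right arm's free end above its idler roller (36 mm diameter); 83 mm above the bench, the post is bare from 48 to 108 mm; pinch it from above or push it. It swings on a level circle of radius 120 mm about the pivot; at rest 117 mm in jig +x and 30 mm towards the fence from the pivot; the posts are 110 mm apart
- tens_right_pivot (a point): fixed pivot of the right arm, on its upright axis, 40 mm above the bench; jig x -70 mm, y -85 mm
- pawl_right (a joint): lift of the right arm's ratchet pawl, a small sprung steel slider (30 x 20 x 10 mm) on the robot side of the pivot, m: 0 when fully in; rises to about 0.006 as the arm's tooth pushes it away from the pivot and snaps back to 0 at the click
- hammer: claw hammer, a bystander on the bench beside the jig, origin under it; leave it alone
- saw: handsaw lying flat, 450 mm long, a bystander on the bench beside the jig, origin under it; leave it alone
- lath: loose pine lath 320 x 30 x 12 mm, a bystander on the bench beside the jig, origin under it; leave it alone
- nailbox: green open box of nails 130 x 100 x 40 mm, a bystander on the bench beside the jig, origin under it; leave it alone
- gluepot: closed glue jar 60 mm diameter, 110 mm tall, a bystander on the bench beside the jig, origin under it; leave it alone
- offcut: wooden offcut 70 x 50 x 40 mm, a bystander on the bench beside the jig, origin under it; leave it alone
- brush: bench brush, a bystander on the bench beside the jig, origin under it; leave it alone
Mind the look-alikes: they are no part of the job. Leave any green or purple look-alike of the part that bears board_center alone.

How it is judged:
On the way:
1. the tooth of the arm in the board's lane lifts its pawl by more than 4 mm (((y of board_center in the frame of jig above 0 m and value of joint pawl_left above 0.004 m) or (y of board_center in the frame of jig below 0 m and value of joint pawl_right above 0.004 m))).
At the end, for the whole second after the job is handed in: the arm of the board's lane is held still by the fingers above 0.50 rad (past the click at about 0.42), pawl dropped back under 2.5 mm, fingers pushing on it with over 4 N; other arm under 0.1 rad; workpieces and bystanders within 20 mm of their starts (((y of board_center in the frame of jig above 0 m and value of joint tens_left above 0.5 rad and value of joint pawl_left below 0.0025 m and contact force between the fingers and tens_left above 4 N and velocity of joint tens_left between -0.1 and 0.1 rad/s and value of joint tens_right below 0.1 rad) or (y of board_center in the frame of jig below 0 m and value of joint tens_right above 0.5 rad and value of joint pawl_right below 0.0025 m and contact force between the fingers and tens_right above 4 N and velocity of joint tens_right between -0.1 and 0.1 rad/s and value of joint tens_left below 0.1 rad)) and distance of each of hammer, saw, lath, nailbox, gluepot, offcut, brush, stub_center, board_center from where it was at the start of the episode below 0.02 m); the arm keeps its last pose, push and grip.
It fails at once if the other arm is swung open ((y of board_center in the frame of jig above 0 m and value of joint tens_right above 0.2 rad) or (y of board_center in the frame of jig below 0 m and value of joint tens_left above 0.2 rad)).
It fails at once if a workpiece or bystander is knocked away (distance of any of hammer, saw, lath, nailbox, gluepot, offcut, brush, stub_center, board_center from where it was at the start of the episode above 0.03 m).
It also fails if it takes over 32 s, if anything falls off the work surface, if the arm or the gripper's body presses on something with over 40 N, if the wrist force passes 120 N, or if a joint passes its speed limit or range.

## Robot

A 7-joint arm with a two-finger parallel gripper is mounted at the origin on the work surface. World frame = base frame: x ahead of the robot, y to its left, z up, the work surface at z = 0. Lengths are in m, angles in rad, forces in N, time in s.
With the tool pointing down it reaches from about 0.425 to 1.025 m from the base axis. Payload 9.4 kg.
Tool frame: the origin (TCP) lies on the centre line of the jaws, within the pads' length; the fingertips stand 11 mm ahead of it and the grasp point (between the pads) lies 8 mm behind it; z points along the fingers, x is the direction in which the jaws open and shut, and the axes are right-handed (so a half turn about z gives the same grasp; the last joint's range is limited). The gripper opens to 93 mm and grips with 3 to 60 N. Pads are 15 mm wide; open, the fingers measure 128 mm over their backs; the gripper's body (75 mm by 188 mm) begins 65 mm behind the grasp point.
Start: joints at [1.271, 0.599, -0.003, 1.599, 0.002, 0.943, -0.08], TCP at [0.16, -0.707, 0.23] pointing down, gripper open.
Joint ranges: [-2.57, 2.57], [-0.35, 1.97], [-1.29, 1.29], [0.11, 2.56], [-1.05, 4.19], [0.11, 1.86], [-2.63, 2.63]. Speed limits (rad/s): [2.22, 2.22, 3.01, 3.01, 3.14, 3.14, 3.14].

## Interface

Orientations are given as a unit quaternion [w, x, y, z].
In Python, from station import env gives the robot as it stands.
- The arm moves only by the tool move_arm, never from a script. Its argument "steps" is text: rows parted by semicolons, each of 7 numbers parted by spaces: the finger opening in cm, from 0 to 9.3, then the shift along the tool's x, y, z in cm, then the turn, a rotation vector about the tool's x, y, z in degrees. A call has 1 to 5 rows; each row is the pose to reach, as a shift and turn from the pose measured when the call began, along the tool's axes at that moment; what a row does not reach only later rows make up. A row lasts 1/8 s, in which the tool goes at most 62.5 mm and 10.7 degrees, less where a joint would pass 70% of its speed; a pose out of reach is approached as far as the arm can. A call with a gripper value outside its range is refused whole. The fingers move at their own pace and stop on an object; "squeeze" is the grip in N (left out, the last holds). Time passes only in rows, so rows that repeat a pose let the fingers close. It gives the time, the measured TCP pose, the force and the opening at its end, in the units of the state.
- env.state(): the state, without advancing time (a new reading comes with each control period).
- env.grab_frame(name): name is "scene" or "top" or "wrist"; returns (picture, depth): 400x640x3 uint8, blue, green, red; 400x640 float32, m along the optical axis (not along the pixel's ray), 0 where there is no reading.
- env.get_calibration(name): a dict with "fx", "fy", "cx", "cy" (pixels), "R" (3x3) and "t" (3): a world point X has camera coordinates R X + t. Camera axes: x right, y down, z forward; pixel columns grow to the right and rows downward; lengths in m; the calibration is good to about 2 mm. The wrist camera is an equidistant fisheye: a pixel r from the principal point sees the ray r / f radians off the axis. A picture is of the moment at which its call begins: read the wrist's pose just before it. get_calibration takes no time and is no camera call; for the wrist camera it gives the pose at the moment of the call.
- env.close_job(): hands the job in, once; it reports no verdict.
Trained networks look in the newest picture that a camera, given by its name, has taken for a name from the list of things; names that differ only in an ending like _2 or _b are one class to them, and where a whole thing is asked for, a point or a joint stands for the part that bears it (a point fixed in the world has none). Each returns a list of dicts, best first, with "confidence" (0 to 1); they miss things now and then, are a little off and sometimes report something else, mostly with a low value. They report only what shows in the picture. A call takes as long as a camera call. They do not tell look-alikes from the thing itself.
- env.spot_in(target, camera): "position" ([x, y, z] in m, in the coordinates of the camera as it stood for that picture, good to about 4 mm: the middle of the surface that is visible of it).
- env.masks_of(target, camera): "mask" (400x640 bool, what is visible of it).
The state is a dict: "t": time; "qpos": joint angles; "joint_vel": joint speeds; "effort": joint torques, N m; "tcp_pos": TCP position; "tool_rot": TCP orientation; "ft_force": force on the tool from outside, world axes, zero at the start; "ft_torque": the same for the moment, N m; "opening": finger opening in m.
Only numpy, scipy, OpenCV 4.12 (cv2) and the standard library are available. Lean on these libraries where they do the work, as an engineer would, in place of code of your own. Each camera call takes 0.05 s, during which the arm holds its last target. There are 200 camera calls.

## Working session

There is one attempt and no reset: what is moved stays moved. The work goes in short steps, Python scripts to look and compute and a tool call to move; the robot and the scene stay as the last step left them, time stands still between calls to the robot, and variables do not carry over. Pictures are saved under pics/ and viewed, about 8 in all and at most 12, crops included, and the job is handed in when it is done.

Besides the shell and the picture viewer there is one more tool, called after "Call:" as name(argument=value, ...) on one line, values as JSON. move_arm: Moves the arm, as the interface text tells. Its arguments: {"type":"object","properties":{"steps":{"type":"string"},"squeeze":{"type":"number"}},"required":["steps"]}

```bash
mkdir -p pics
cat > h.py <<'E'
import numpy as np, cv2
from station import env
def w(c,p): return np.array(c["R"]).T@(np.array(p)-np.array(c["t"]))
E
python3 - <<'E'
from h import *
print(env.state())
for n in ["top","scene"]:
    im,d=env.grab_frame(n); cv2.imwrite(f"pics/{n}0.png",im); c=env.get_calibration(n)
    for k in ["board_center","stub_center","tens_left_post","tens_right_post","tens_left_pivot","jig","pawl_left","pawl_right"]:
        for r in env.spot_in(k,n)[:4]:
            p=r["position"]; print(n,k,round(r["confidence"],2),w(c,p).round(3),int(c["fx"]*p[0]/p[2]+c["cx"]),int(c["fy"]*p[1]/p[2]+c["cy"]))
E
```

```text
{'t': 0.0, 'qpos': array([ 1.27130007,  0.60008934, -0.00255277,  1.60011944,  0.00180545,
        0.94289169, -0.07979182]), 'joint_vel': array([ 0.00063666, -0.00134161,  0.00035265, -0.00097026, -0.00047263,
        0.00235108, -0.00091044]), 'effort': array([ 4.64959408e-05, -7.65066361e+01,  1.49750613e+00, -2.52356154e+01,
       -5.24229091e-02,  1.70340511e-02,  1.08358267e-04]), 'tcp_pos': array([ 0.16008046, -0.70663047,  0.22878939]), 'tool_rot': array([-4.14005746e-04,  7.81355474e-01, -6.24085776e-01, -6.28765328e-04]), 'ft_force': array([-0.66315452, -0.48785549,  0.13281853]), 'ft_torque': array([-0.02129263,  0.02347266, -0.00413625]), 'opening': 0.09296259361609119}
top board_center 0.9 [ 0.668 -0.064  0.035] 341 153
top board_center 0.66 [ 0.746 -0.399  0.016] 427 136
top board_center 0.59 [0.288 0.273 0.022] 250 251
top board_center 0.35 [ 0.465 -0.137  0.031] 359 207
top tens_left_post 0.9 [0.427 0.007 0.029] 321 216
top tens_left_post 0.28 [0.328 0.394 0.015] 219 240
top tens_right_post 0.87 [ 0.467 -0.134  0.031] 359 206
top tens_left_pivot 0.57 [ 0.529 -0.035  
[... 249 characters left out ...]
0.266 0.02 ] 397 141
scene stub_center 0.74 [0.655 0.024 0.039] 319 242
scene tens_left_post 0.94 [0.43  0.007 0.039] 315 172
scene tens_left_post 0.3 [ 0.339 -0.495  0.027] 158 149
scene tens_left_post 0.25 [ 0.298 -0.368  0.018] 200 141
scene tens_left_post 0.24 [ 0.56  -0.039  0.017] 298 214
scene tens_right_post 0.56 [ 0.473 -0.135  0.037] 267 185
scene tens_left_pivot 0.61 [ 0.56  -0.039  0.02 ] 298 213
scene jig 0.66 [ 0.559 -0.034  0.02 ] 300 213
scene jig 0.42 [0.434 0.008 0.037] 315 174
scene jig 0.19 [0.354 0.389 0.014] 437 157
scene pawl_left 0.61 [ 0.354 -0.01   0.034] 310 153
scene pawl_left 0.54 [ 0.614 -0.422  0.037] 160 227
scene pawl_right 0.49 [ 0.396 -0.174  0.031] 256 164
```

View pics/top0.png

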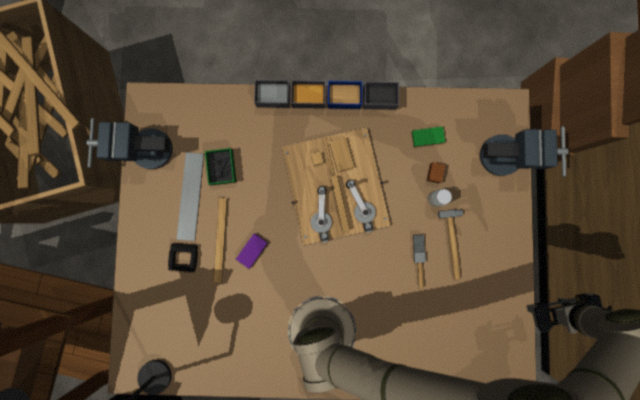

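View pics/scene0.png

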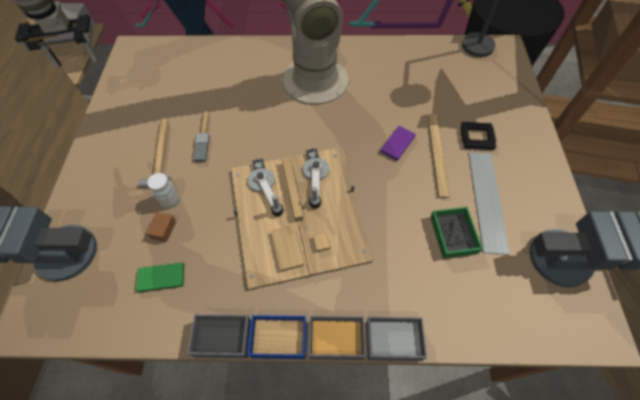

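```bash
python3 - <<'E'
from h import *
from sklearn import cluster as _ if False else None
E
python3 - <<'E'
from h import *
for n in ["top","scene"]:
    im,d=env.grab_frame(n); c=env.get_calibration(n)
    v,u=np.mgrid[:400,:640]
    P=np.stack([(u-c["cx"])*d/c["fx"],(v-c["cy"])*d/c["fy"],d],-1)
    W=(P-np.array(c["t"]))@np.array(c["R"])
    m=(d>0)&(W[...,0]>.33)&(W[...,0]<.78)&(abs(W[...,1]+.04)<.25)
    for lo,hi in [(.085,.13),(.06,.085),(.038,.06),(.008,.03)]:
        k,l,s,ce=cv2.connectedComponentsWithStats((m&(W[...,2]>lo)&(W[...,2]<hi)).astype(np.uint8))
        for i in range(1,k):
            if s[i,4]>2: q=W[l==i]; print(n,lo,s[i,4],np.median(q,0).round(4),q.min(0).round(3),q.max(0).round(3),ce[i].round(0))
            if s[i,4]>1500: print("rect",cv2.minAreaRect(q[:,:2].astype(np.float32)))
    cv2.imwrite(f"pics/{n}1.png",cv2.resize(im[110:260,260:410] if n=="top" else im[130:300,210:380],None,fx=3.5,fy=3.5,interpolation=cv2.INTER_CUBIC))
E
```

```text
top 0.085 18 [ 0.5528 -0.0969  0.1061] [ 0.546 -0.104  0.087] [ 0.559 -0.09   0.114] [351. 182.]
top 0.085 17 [0.5278 0.0078 0.1077] [0.52  0.004 0.098] [0.535 0.015 0.111] [322. 188.]
top 0.06 3 [0.5205 0.0112 0.0729] [0.52  0.008 0.068] [0.523 0.015 0.081] [321. 191.]
top 0.038 12 [ 0.7237 -0.0725  0.0395] [ 0.713 -0.08   0.038] [ 0.732 -0.065  0.041] [344. 139.]
top 0.038 28 [ 0.7095 -0.0348  0.0397] [ 0.681 -0.054  0.038] [ 0.723 -0.019  0.042] [334. 144.]
top 0.038 21 [ 0.6889 -0.0656  0.0395] [ 0.67  -0.081  0.038] [ 0.713 -0.058  0.042] [343. 148.]
top 0.038 5 [ 0.6998 -0.0537  0.039 ] [ 0.697 -0.054  0.038] [ 0.704 -0.046  0.041] [338. 145.]
top 0.038 6 [ 0.6932 -0.0825  0.04  ] [ 0.689 -0.088  0.038] [ 0.697 -0.077  0.042] [347. 147.]
top 0.038 14 [ 0.6692 -0.0392  0.0405] [ 0.657 -0.054  0.039] [ 0.677 -0.031  0.043] [335. 153.]
top 0.038 4 [ 0.6741 -0.0904  0.0388] [ 0.67  -0.092  0.038] [ 0.678 -0.085  0.039] [348. 152.]
top 0.038 17 [0.6644 0.0332 0.0393] [0.656 0.014 0.038] [0.672 0.048 0.045] [316. 154.]
top 0.038 8 [ 0.6546 -0.0812  0.0395] [ 0.651 -0.092  0.038] [ 0.
[... 5711 characters left out ...]
769  0.0263] [ 0.398 -0.181  0.02 ] [ 0.402 -0.174  0.027] [256. 167.]
scene 0.008 4 [ 0.3963 -0.1638  0.0216] [ 0.396 -0.166  0.018] [ 0.4   -0.162  0.029] [260. 166.]
scene 0.008 11 [0.4233 0.0205 0.0292] [0.409 0.017 0.028] [0.427 0.03  0.03 ] [320. 172.]
scene 0.008 3 [ 0.4199 -0.0069  0.0285] [ 0.418 -0.01   0.026] [ 0.424 -0.007  0.03 ] [311. 172.]
scene 0.008 5 [ 0.4472 -0.1267  0.0288] [ 0.443 -0.133  0.027] [ 0.454 -0.126  0.03 ] [270. 179.]
scene 0.008 4 [ 0.4542 -0.1335  0.0297] [ 0.45  -0.138  0.029] [ 0.458 -0.132  0.03 ] [268. 181.]  File "<stdin>", line 2
    from sklearn import cluster as _ if False else None
                                     ^^
SyntaxError: invalid syntax
```

View pics/top1.png

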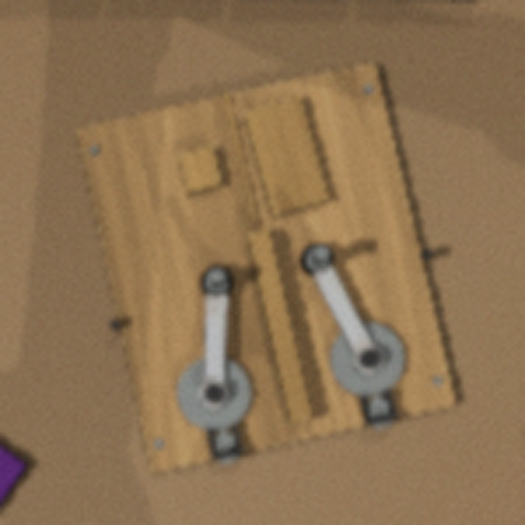

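View pics/scene1.png

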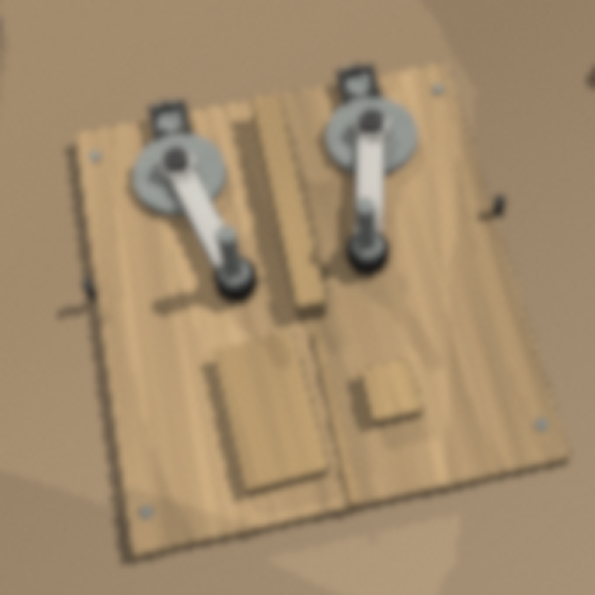

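Top view: the board (pixel 341,153) is right of the fence line and the stub (318,158) is left, so the right arm is the one to open. The right post is at about (0.5535, -0.0985) and its pivot at about (0.447, -0.156). The posts come out 108 mm apart and the radius 121 mm, both agreeing with the given sizes. The tool's x axis already lies nearly along the swing, so I'm moving over the post.

Call:
move_arm(steps="5 -5 -5 0 0 0 0; 5 -9 -9.2 0 0 0 0; 5 -13 -13.3 0 0 0 0; 5 -17 -17.4 0 0 0 0; 5 -21 -21.5 0 0 0 0", squeeze=20)

```text
t: 1.62
tcp_pos: [0.3245, -0.4532, 0.2299]
tool_rot: [0.0, 0.781, -0.624, 0.0]
ft_force: [0.4, 0.2, 0.7]
opening: 0.0512
```

Call:
move_arm(steps="5 -4 -4.1 0 0 0 0; 5 -8 -8.2 0 0 0 0; 5 -12 -12.3 0 0 0 0; 5 -16 -16.4 0 0 0 0; 5 -20 -20.5 0 0 0 0")

```text
t: 2.25
tcp_pos: [0.4812, -0.2113, 0.2302]
tool_rot: [-0.0, 0.781, -0.624, 0.001]
ft_force: [1.0, -0.1, -0.6]
opening: 0.0501
```

Call:
move_arm(steps="5 -4 -4.1 0 0 0 0; 5 -7.5 -7.7 0 0 0 0; 5 -9.4 -9.5 0 0 0 0; 5 -9.4 -9.5 0 0 0 0; 5 -9.4 -9.5 0 0 0 0")

```text
t: 2.88
tcp_pos: [0.5525, -0.0996, 0.2302]
tool_rot: [0.0, 0.781, -0.624, 0.001]
ft_force: [-0.1, 0.0, -0.2]
opening: 0.0497
```

Run:
```python
from h import *
s=env.state(); print(s["tcp_pos"])
c=env.get_calibration("wrist"); im,d=env.grab_frame("wrist")
v,u=np.mgrid[:400,:640]; x=(u-c["cx"])/c["fx"]; y=(v-c["cy"])/c["fy"]; r=np.hypot(x,y)+1e-9
k=np.tan(np.minimum(r,1.4))/r
W=(np.stack([x*k*d,y*k*d,d],-1)-np.array(c["t"]))@np.array(c["R"])
m=(d>0)&(W[...,2]>.07)&(W[...,2]<.125)&(r<1.3)&(W[...,0]>.45)&(W[...,0]<.62)&(W[...,1]>-.2)&(W[...,1]<.1)
n,l,st,ce=cv2.connectedComponentsWithStats(m.astype(np.uint8))
for i in range(1,n):
    if st[i,4]>20:
        q=W[l==i]; t=q[q[:,2]>np.percentile(q[:,2],50)]; print(st[i,4],ce[i],t.mean(0).round(4),q.min(0).round(3),q.max(0).round(3))
cv2.imwrite("pics/w1.png",im)
```

```text
[ 0.55248873 -0.09964191  0.23016641]
333 [319.22522523 191.53153153] [ 0.5533 -0.0983  0.1068] [ 0.546 -0.106  0.071] [ 0.561 -0.09   0.109]
378 [211.97089947 193.62433862] [0.5277 0.0087 0.1062] [0.519 0.001 0.07 ] [0.535 0.016 0.108]
```

View pics/w1.png

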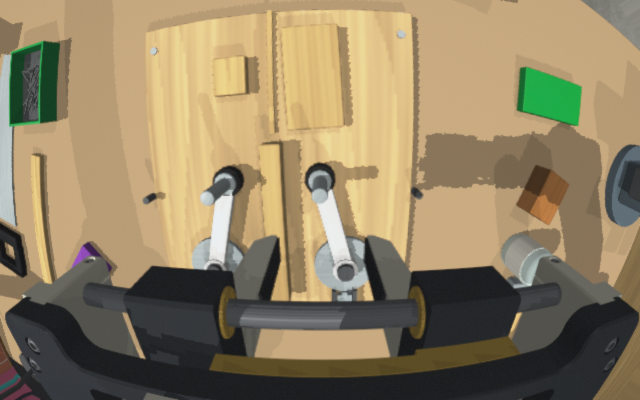

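The wrist view shows the right post at (319,190), between the fingers, with the board ahead at (313,75) in the same lane. Its measured position (0.5533, -0.0983) is within 2 mm of the TCP. I'll descend and pinch.

Call:
move_arm(steps="5 -0.1 -0.1 5 0 0 0; 5 -0.1 -0.1 10 0 0 0; 5 -0.1 -0.1 14 0 0 0; 5 -0.1 -0.1 15 0 0 0; 5 -0.1 -0.1 15 0 0 0")

```text
t: 3.55
tcp_pos: [0.5531, -0.0999, 0.0805]
tool_rot: [0.001, 0.78, -0.625, 0.001]
ft_force: [0.0, 0.2, -0.0]
opening: 0.0504
```

Call:
move_arm(steps="1 0 0 0 0 0 0; 1 0 0 0 0 0 0; 1 0 0 0 0 0 0; 1 0 0 0 0 0 0; 1 0 0 0 0 0 0", squeeze=25)

```text
t: 4.18
tcp_pos: [0.5536, -0.0987, 0.081]
tool_rot: [-0.0, 0.781, -0.625, 0.001]
ft_force: [-1.0, 3.8, 6.0]
opening: 0.016
```

Call:
move_arm(steps="1 0.7 -0.15 0 0 0 0; 1 1.4 -0.28 0 0 0 0; 1 2.1 -0.37 0 0 0 0; 1 2.8 -0.41 0 0 0 0; 1 3.5 -0.41 0 0 0 0")

```text
t: 4.8
tcp_pos: [0.5662, -0.1281, 0.0811]
tool_rot: [-0.002, 0.782, -0.624, -0.0]
ft_force: [1.3, 11.0, 0.2]
opening: 0.016
```

Call:
move_arm(steps="1 1.1 0.1 0 0 0 0; 1 2.0 0.3 0 0 0 0; 1 2.8 0.5 0 0 0 0; 1 3.6 0.75 0 0 0 0; 1 4.2 0.9 0 0 0 0")

```text
t: 5.42
tcp_pos: [0.5698, -0.1677, 0.0812]
tool_rot: [-0.005, 0.783, -0.623, 0.001]
ft_force: [8.2, 12.7, -2.2]
opening: 0.0154
```

Run:
```python
from h import *
import math
s=env.state(); p=s["tcp_pos"]; print(p,s["ft_force"],s["opening"],np.abs(s["joint_vel"]).max())
print("theta",math.radians(27.9)-math.atan2(p[1]+.1549,p[0]-.4476), math.hypot(p[1]+.1549,p[0]-.4476))
im,d=env.grab_frame("top"); c=env.get_calibration("top"); cv2.imwrite("pics/t2.png",cv2.resize(im[110:260,260:410],None,fx=3.5,fy=3.5,interpolation=cv2.INTER_CUBIC))
for k in ["board_center","stub_center","hammer","gluepot","offcut","nailbox","lath","saw","brush"]: print(k,[w(c,r["position"]).round(3) for r in env.spot_in(k,"top")[:1]])
im,d=env.grab_frame("scene"); cv2.imwrite("pics/s2.png",cv2.resize(im[130:300,210:380],None,fx=3.5,fy=3.5,interpolation=cv2.INTER_CUBIC))
print(env.state()["tcp_pos"])
```

```text
[ 0.56977693 -0.16770319  0.08123373] [ 8.15319041 12.74447892 -2.2464282 ] 0.015415747132999199 0.0875526370987266
theta 0.5913579770432881 0.12284593231242256
board_center [array([0.293, 0.273, 0.019])]
stub_center [array([0.648, 0.03 , 0.036])]
hammer [array([ 0.361, -0.49 ,  0.029])]
gluepot [array([ 0.505, -0.414,  0.11 ])]
offcut [array([0.432, 0.522, 0.007])]
nailbox [array([0.618, 0.405, 0.012])]
lath [array([0.327, 0.391, 0.016])]
saw [array([0.433, 0.523, 0.005])]
brush [array([ 0.505, -0.416,  0.11 ])]
[ 0.56983572 -0.16749797  0.08123574]
```

View pics/s2.png

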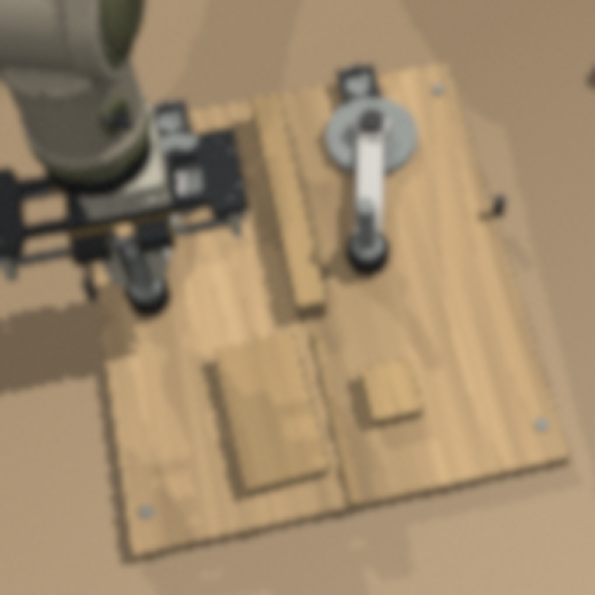

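The right post is now swung out to (150,295) in the crop with the fingers round it. The left arm is shut, and the board and stub have not moved. I'll relax the small radial strain and let it settle.

Call:
move_arm(steps="1 0.4 -0.05 0 0 0 0; 1 0.4 -0.05 0 0 0 0; 1 0.4 -0.05 0 0 0 0; 1 0.4 -0.05 0 0 0 0; 1 0.4 -0.05 0 0 0 0")

```text
t: 6.6
tcp_pos: [0.5701, -0.1678, 0.081]
tool_rot: [-0.005, 0.783, -0.621, -0.001]
ft_force: [-3.2, 11.9, 4.1]
opening: 0.0158
```

Run:
```python
from h import *
import math
for i in range(3):
    s=env.state(); p=s["tcp_pos"]; print(s["t"],p,s["ft_force"],s["opening"],np.abs(s["joint_vel"]).max(),math.radians(27.9)-math.atan2(p[1]+.1549,p[0]-.4476))
    for _ in range(4): im,d=env.grab_frame("top")
c=env.get_calibration("wrist"); im,d=env.grab_frame("wrist"); cv2.imwrite("pics/w2.png",im)
```

```text
6.6 [ 0.57010803 -0.16777139  0.08103556] [-3.16009255 11.85671455  4.08697583] 0.015787239046044017 0.0018112951531369765 0.5916284974581607
6.8 [ 0.5700688  -0.16778485  0.08102418] [-3.13066827 10.93300674  4.84455933] 0.01594440231882037 0.0014103176648659597 0.591770449943076
7.0 [ 0.57009999 -0.16779859  0.08103948] [-3.23280133 11.69851437  4.82319633] 0.016078537059630384 0.0015821559201456066 0.5918549057442024
```

View pics/w2.png

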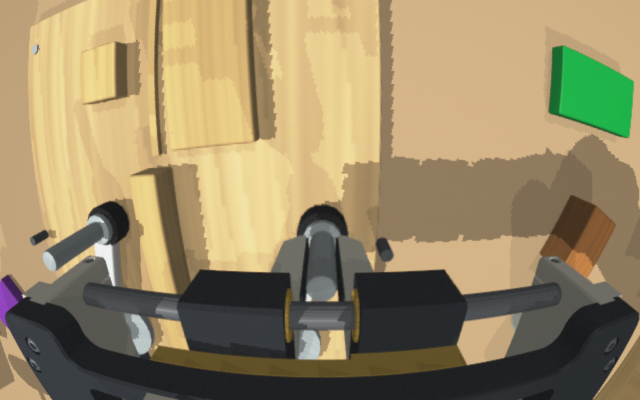

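The post (320,255) sits between the pads and is steady at about 0.59 rad, with a force of about 11 N. I'm handing in.

```bash
python3 -c "
from station import env
env.close_job()"
```

```text
the job is handed in; nothing more can be done
```

The long board is in front of the right lane, so I pinched the right tensioner arm's post from above and swung it out past the click. I handed in at about 7 s, still holding it there; the hand-in gives no verdict.

**Last checks that held:**
- The arm stands at about 0.59 rad, worked out from the gripper's position.
- It is still: joint speeds are under 0.002 rad/s and the angle held over 0.4 s.
- The sensed force is about 11–12 N along the spring, and the fingers are closed on the 16 mm post.
- In the pictures the left arm is shut, and the board and stub have not moved.

**Less certain:**
- **Pawl:** I did not measure its drop. I infer it from the swing angle being well past the 0.42 rad click.
- **Network re-check of the objects:** this was partly unreliable. It gave the purple look-alike for the board and the same spot for the saw and the offcut. For the board and stub I relied on the pictures. I did not check each bystander one by one, but the gripper's path stayed clear of them.
- **Arm radius:** the gripper measured about 123 mm from the estimated pivot instead of 120 mm, within the error of that estimate.

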